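# Turn the leaf of the finish sample book

### The arm

A 6-joint arm with a two-finger parallel gripper is mounted at the origin on the work surface. World frame = base frame: x ahead of the robot, y to its left, z up, the work surface at z = 0. Lengths are in m, angles in degrees, forces in N, time in s.
With the tool pointing down it reaches from about 0.35 to 0.875 m from the base axis. Payload 4.2 kg.
Tool frame: the origin (TCP) lies midway between the tips of the shut fingers; the grasp point (between the pads) lies 19 mm behind it; y points along the fingers, z is the direction in which the jaws open and shut, and the axes are right-handed (so a half turn about y gives the same grasp; the last joint's range is limited). The gripper opens to 87 mm and grips with 3 to 60 N. Pads are 19 mm wide; open, the fingers measure 117 mm over their backs; the gripper's body (75 mm by 190 mm) begins 51 mm behind the grasp point.
Start: joints at [82.999, 22.042, 0.453, 0, -68.411, -14.817], TCP at [0.232, 0.58, 0.223] pointing down, gripper open.
Joint ranges: [-179.83, 179.83], [-69.29, 118.12], [-61.27, 80.66], [-181.25, 117.63], [-171.15, -9.14], [-177.46, 177.46]. Speed limits (degrees/s): [159.86, 159.86, 180, 180, 180, 180].

### API

Orientations are given as [roll, pitch, yaw] about the fixed x, y, z axes, in that order (R = Rz(yaw) Ry(pitch) Rx(roll)).
In Python, from workcell import env gives the robot as it stands. The module is installed in compiled form; this text tells all that it offers. Calls block until the motion is done:
- env.goto(position, orientation): joint-space move of the TCP to a pose.
- env.move_straight(position, rotation=None, rate=0.15, force_limit=None): straight line of the TCP; rotation=None keeps the orientation; rate is the mean speed in m/s. With force_limit (N) it stops when the force on the tool has changed by that much, and returns True; else False.
- env.set_joints(angles): joint-space move.
- env.gripper_to(opening, grasp_force=None): opening from 0.0 (shut) to 1.0 (fully open); grasp_force is the grip in N (None keeps the last); returns when the fingers have stopped.
- env.dwell(seconds).
- env.inverse_kinematics(position, orientation): joint angles nearest the present ones, or None.
- env.read_state(): the state.
- env.grab_frame(name): name is "side" or "top"; returns a dict with "image" (384x512x3 uint8, blue, green, red), "fx", "fy", "cx", "cy" (pixels), "position" and "orientation" of the camera in the world. Camera axes: x right, y up, looking along -z (the intrinsics and any distortion apply to the point x, -y, -z); pixel columns grow to the right and rows downward; lengths in m; the calibration is good to about 2 mm. A picture is of the moment at which its call begins. There is no depth.
A pose or a line that the arm cannot do raises env.Unreachable and nothing moves.
- env.close_job(): hands the job in, once; it reports no verdict.
Trained networks look in a picture, given as the dict that the camera call returned (one of the last four; its "shot" number tells which), for a name from the list of things; names that differ only in an ending like _2 or _b are one class to them, and where a whole thing is asked for, a point or a joint stands for the part that bears it (a point fixed in the world has none). Each returns a list of dicts, best first, with "score" (0 to 1); they miss things now and then, are a little off and sometimes report something else, mostly with a low value. They report only what shows in the picture. A call takes as long as a camera call.
- env.search_frame(picture, thing): "xyz" ([x, y, z] in m, in world coordinates, good to about 4 mm: the middle of the surface that is visible of it).
- env.trace(picture, thing): "mask" (384x512 bool, what is visible of it).
The state is a dict: "clock": time; "joint_positions": joint angles; "qvel": joint speeds; "joint_torque": joint torques, N m; "position": TCP position; "tool_rot": TCP orientation; "force": force on the tool from outside, world axes, zero at the start; "wrist_torque": the same for the moment, N m; "opening": opening from 0.0 (shut) to 1.0 (fully open).
Only numpy, scipy, OpenCV 4.12 (cv2) and the standard library are available. Lean on these libraries where they do the work, as an engineer would, in place of code of your own. Each camera call takes 0.05 s, during which the arm holds its last target.

### The job

The finish sample book on the counter is open one page too early for the customer. With the fingertips, push the top leaf of the left-hand pile up by its tab and over the spine, and press it down flat on the right-hand pile. Do not pinch the leaf or slap it over, turn no other leaf, and leave everything else on the counter where it is.

Things in the scene. Friction and masses are not known exactly. Their poses are not given: they have to be found in the camera images.
- book: the sample book on its low steel counter stand, heavy and fixed; origin at the centre of its underside on the counter. Its x axis runs along the spine, away from the robot; its y axis points to the left-hand pile (robot's left, three index tabs); the right-hand pile (-y) shows one tab. Piles are 260 mm long along the spine; boards reach from 14 to 150 mm either side of it
- spine (a point): middle of the spine's hinge axis, 78 mm above the counter; the axis runs along the book's x. The end plates at +/-139 mm along it reach 10 mm above the axis. Under the boards lie a black cover (out to 154 mm from the axis, 62 to 68 mm high) and a steel wing (to 138 mm), so there is open air under the tabs down to the counter
- leaf (a joint): angle of the top left leaf, the one to turn: 0 = flat on the left-hand pile, 1.57 = upright, 3.14 = flat on the right-hand pile; starts 0 to 0.25. The hinge is stiff (0.3 N m, more than the leaf's weight): the leaf stays at any angle where it is left, so it must be pressed all the way down. A 5 mm board, 260 x 136 mm, 0.17 kg
- leaf_tab (a point): centre of the top leaf's index tab, an aluminium plate 46 mm wide along the spine, 4 mm thick, standing out from 150 to 182 mm from the hinge axis. The point is 168 mm from the axis, at book x = -33 mm, and moves with the leaf. The leaf's underside at joint 0 is level with the hinge axis (78 mm high); turned to 3.14 that face is on top, at the same height
- next_leaf (a joint): angle of the leaf below it, same size and hinge, flat at 0; it must stay there
- next_tab (a point): centre of the next leaf's tab, same size, 66 mm farther from the robot along the spine than the top leaf's tab and 5 mm lower
- cup_hinge: concealed cabinet hinge lying on the counter beyond the tabs on the left, 95 x 56 x 23 mm; origin under its middle
- door_knob: dark round cabinet knob, 32 mm across, 29 mm high, standing in front of the left-hand pile; origin under its centre
- pencil: pencil 168 mm long, 9 mm thick, lying in front of the right-hand pile; origin under its middle
- carton: small carton 105 x 72 x 56 mm to the right of the right-hand pile; origin under its centre
- bar_pull: steel bar pull 190 mm long, 12 mm thick, lying on the counter far left; origin under its middle
- tape_measure: tape measure 66 x 34 x 66 mm standing near the robot on the left; origin under its centre
- drawer_slide: closed drawer slide 350 x 46 x 13 mm lying on the counter on the far right; origin under its middle
- screw_jar: clear jar of 68 mm diameter, 85 mm high, standing near the robot on the right; origin under its centre

How it is judged:
By the outcome, as a careful person would: the job done as asked, in the order asked, and still so for the second after the job is handed in, with the robot touching nothing.
It also fails if it takes over 45 s, if anything falls off the work surface, if the arm or the gripper's body presses on something with over 40 N, if the wrist force passes 120 N, or if a joint passes its speed limit or range.

## Working session

There is one attempt and no reset: what is moved stays moved. The work goes in short steps, each a Python script; the robot and the scene stay as the last script left them, time stands still between calls to the robot, and variables do not carry over. Pictures are saved under pics/ and viewed, and the job is handed in when it is done.

```bash
mkdir -p pics; ls; cat > h.py <<'E'
import numpy as np, cv2
from workcell import env
def shot(name,fn):
    p=env.grab_frame(name); cv2.imwrite('pics/'+fn,p['image']); return p
E
python3 - <<'E'
from h import *
s=env.read_state(); print(s)
for n in ('side','top'):
    p=shot(n,n+'0.png'); print(n,{k:v for k,v in p.items() if k!='image'})
    for t in ['book','spine','leaf','leaf_tab','next_tab','cup_hinge','door_knob']:
        try:
            r=env.search_frame(p,t); print(t,[(np.round(q['xyz'],4).tolist(),round(q['score'],2)) for q in r[:3]])
        except Exception as e: print(t,e)
print(env.read_state()['clock'])
E
```

```text
pics
{'clock': 0.0, 'joint_positions': array([ 8.29978951e+01,  2.20921128e+01,  3.81586524e-01, -2.94918373e-02,
       -6.84108315e+01, -1.48185368e+01]), 'qvel': array([ 0.07254653, -0.00745417,  0.02089162,  0.05377812, -0.05221748,
       -0.06471411]), 'joint_torque': array([ 7.68640984e-05, -3.90670681e+01,  1.87405014e+01,  4.21979919e+00,
        1.09639275e-02, -1.93924525e-04]), 'position': array([0.23205184, 0.57969203, 0.2214564 ]), 'tool_rot': array([-8.98756683e+01,  4.55039389e-03,  1.58168483e+02]), 'force': array([ 0.33049472, -0.72365429, -0.30005865]), 'wrist_torque': array([ 0.06393295, -0.05488611,  0.04274284]), 'opening': 1.0035813144337686}
side {'fx': 431.77246566045835, 'fy': 431.77246566045835, 'cx': 257.34091888802703, 'cy': 191.21619473939566, 'position': array([ 0.05016014, -0.82253036,  0.88996334]), 'orientation': array([ 48.63643214,  -0.47630718, -31.10764151]), 'shot': 1}
book [([0.5298, -0.0407, 0.0709], 0.65)]
spine [([0.534, -0.0422, 0.0732], 0.57)]
leaf [([0.5291, 0.0492, 0.0879], 0.79)]
leaf_tab [([0.5297, 0.0499, 0.0868], 0.92), ([0.4013, -0.1736, 0.0104], 0.15)]
next_tab [([0.5217, -0.0031, 0.0784], 0.79)]
cup_hinge [([0.5202, -0.0046, 0.0777], 0.42)]
door_knob []
top {'fx': 445.0214493076146, 'fy': 445.0214493076146, 'cx': 257.446895528569, 'cy': 196.13481717782133, 'position': array([ 0.27358077, -0.01109293,  1.52982733]), 'orientation': array([  9.93353687,   0.42212834, -90.18297957]), 'shot': 2}
book [([0.5477, -0.0179, 0.0764], 0.58)]
spine [([0.549, -0.015, 0.0734], 0.75)]
leaf [([0.5395, 0.0591, 0.0896], 0.79)]
leaf_tab [([0.5367, 0.0575, 0.0871], 0.8)]
next_tab [([0.5593, 0.1357, 0.0774], 0.6), ([0.5479, -0.0149, 0.0717], 0.25)]
cup_hinge [([0.6252, -0.2864, 0.0588], 0.54), ([0.635, 0.2229, 0.0139], 0.5)]
door_knob [([0.3356, -0.3644, 0.0853], 0.6), ([0.3648, 0.0398, 0.0281], 0.42)]
0.8
```

```bash
python3 - <<'E'
import cv2
a=cv2.imread('pics/top0.png'); cv2.imwrite('pics/topc.png',cv2.resize(a[60:240,130:390],None,fx=3,fy=3,interpolation=cv2.INTER_CUBIC))
a=cv2.imread('pics/side0.png'); cv2.imwrite('pics/sidec.png',cv2.resize(a,(800,600),interpolation=cv2.INTER_CUBIC))
E
```

```text
(no output)
```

View pics/topc.png

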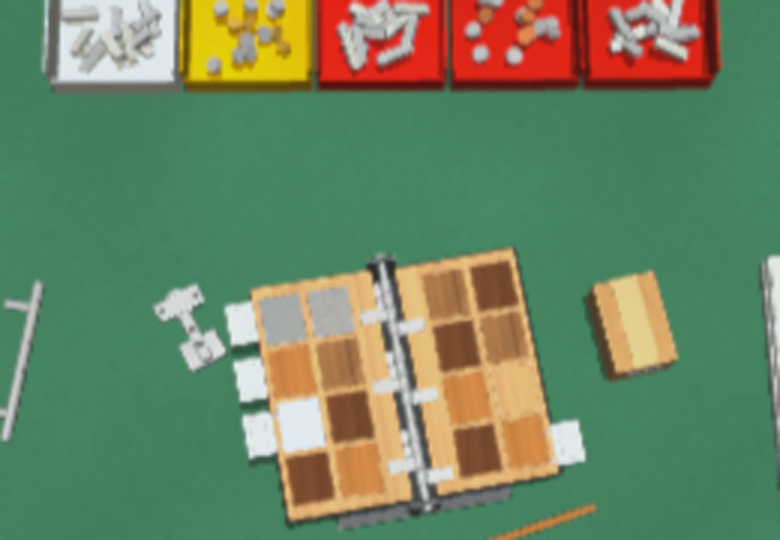

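View pics/sidec.png

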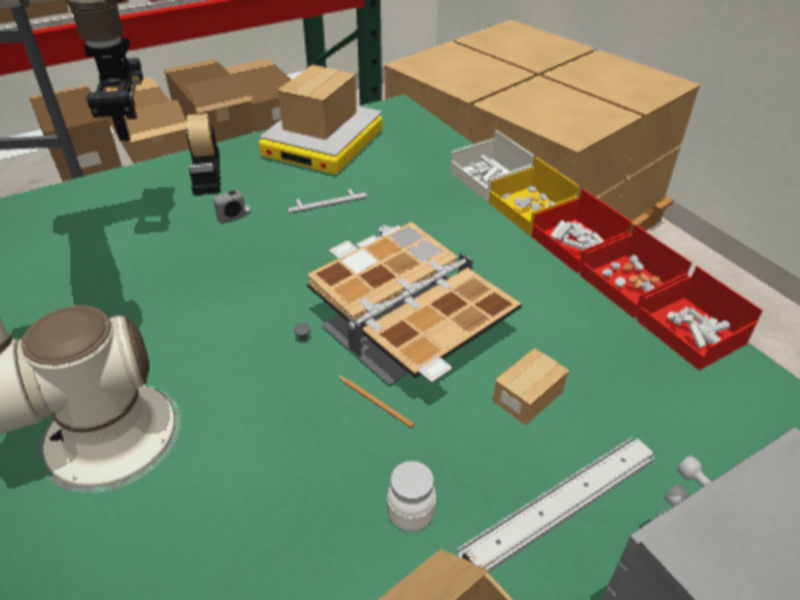

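View pics/top0.png

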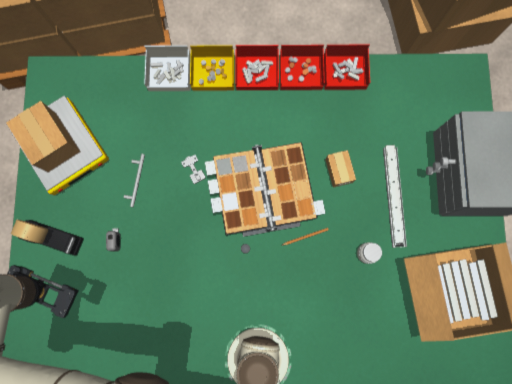

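The book is turned about 10° and the nearest left tab (crop 260,436) is the top leaf's. I'll zoom in to fit the pose.

```bash
cat >> h.py <<'E'
from scipy.spatial.transform import Rotation as R
def proj(p,P):
    P=np.atleast_2d(P); Rc=R.from_euler('xyz',p['orientation'],degrees=True).as_matrix()
    c=(P-p['position'])@Rc
    return np.c_[p['cx']+p['fx']*c[:,0]/-c[:,2], p['cy']+p['fy']*-c[:,1]/-c[:,2]]
E
python3 - <<'E'
from h import *
a=cv2.imread('pics/top0.png')[138:242,200:332]; cv2.imwrite('pics/t1.png',cv2.resize(a,None,fx=5.7,fy=5.7,interpolation=cv2.INTER_CUBIC))
a=cv2.imread('pics/side0.png')[138:248,190:340]; cv2.imwrite('pics/s1.png',cv2.resize(a,None,fx=5.3,fy=5.3,interpolation=cv2.INTER_CUBIC))
E
```

```text
(no output)
```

View pics/t1.png

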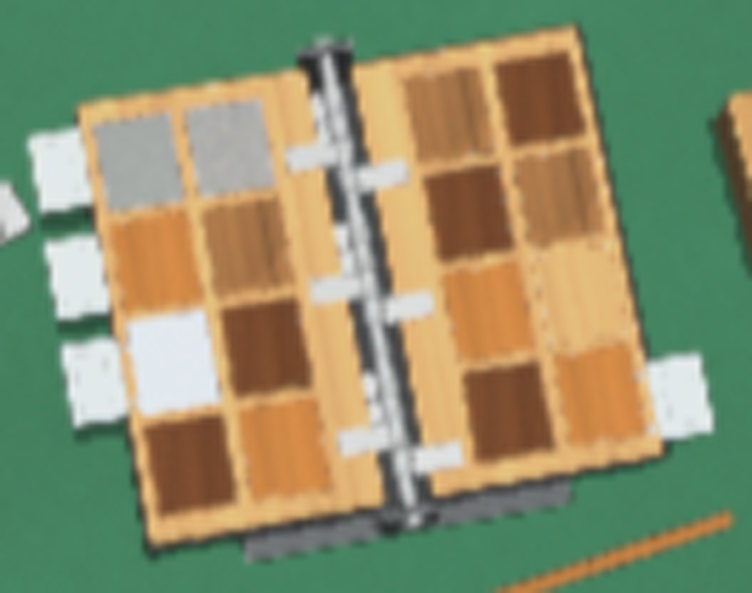

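View pics/s1.png

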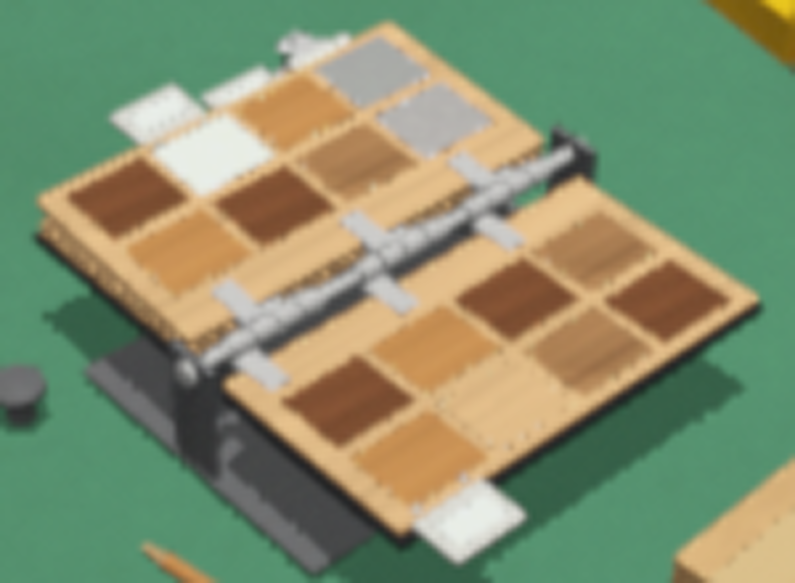

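```bash
cat > fit.py <<'E'
from h import *
from scipy.optimize import least_squares
def model(q):
    x,y,yaw,a=q
    def lf(X,r,h): return [X, r*np.cos(a)-h*np.sin(a), .078+r*np.sin(a)+h*np.cos(a)]
    L=[lf(.13,.15,.005),lf(-.13,.15,.005),lf(-.01,.182,.0045),lf(-.056,.182,.0045)]
    B=[[.13,-.15,.073],[-.13,-.15,.073]]
    P=np.array(L+B); c,s=np.cos(yaw),np.sin(yaw)
    return P@np.array([[c,-s,0],[s,c,0],[0,0,1]]).T+[x,y,0]
if __name__=='__main__':
    pt=shot('top','ta.png'); ps=shot('side','sa.png')
    ot=np.array([[82,103],[150,543],[61,344],[75,427],[577,28],[662,452]])/5.7+[200,138]-.4
    os_=np.array([[388,22],[40,203],[170,85],[112,118],[760,297],[403,528]])/5.3+[190,138]-.4
    f=lambda q,wt=1,ws=1: np.r_[wt*(proj(pt,model(q[:4]+0))-ot).ravel(),ws*(proj(ps,model(q[:4]))-os_).ravel()]
    for wt,ws in [(1,1),(1,0),(0,1)]:
        r=least_squares(f,[.55,-.015,.18,.1],kwargs=dict(wt=wt,ws=ws),loss='soft_l1')
        print(wt,ws,np.round(r.x,4),np.round(r.fun.reshape(-1,2),1).tolist())
    for t in ('leaf_tab','next_tab'):pass
E
python3 fit.py
```

```text
1 1 [ 0.5611 -0.0244  0.1765  0.0624] [[-0.7, 0.1], [0.4, -0.5], [0.2, 0.1], [0.0, -0.8], [0.1, -0.7], [0.6, -0.3], [0.1, 0.2], [-0.9, -0.5], [0.5, 0.4], [-0.5, 0.0], [-0.3, -0.2], [-0.7, 0.4]]
1 0 [ 0.5595 -0.0241  0.1724  0.0689] [[-0.7, 0.2], [0.1, -0.2], [0.1, 0.3], [-0.2, -0.6], [0.2, -0.2], [0.4, 0.4], [-0.0, 0.0], [-0.0, -0.0], [0.0, 0.0], [-0.0, -0.0], [-0.0, 0.0], [-0.0, 0.0]]
0 1 [ 0.5622 -0.0247  0.1812  0.0648] [[-0.0, -0.0], [0.0, -0.0], [0.0, 0.0], [0.0, -0.0], [-0.0, -0.0], [0.0, -0.0], [0.1, 0.1], [-0.6, -0.5], [0.7, 0.3], [-0.3, 0.0], [0.1, -0.4], [0.1, 0.3]]
```

Both views agree: book at about (0.561, -0.024), yaw 10.1°, leaf already up about 0.06 rad. Next I'll plan an arc that pushes under the tab with shut fingers, jaws along the spine, and check its IK.

```bash
cat > plan.py <<'E'
from h import *
B=np.array([.561,-.0244,0.]); YAW=.1765; PH0=.3
RB=R.from_euler('z',YAW).as_matrix()
XB=-.036
def w(y,z,x=XB): return B+RB@np.array([x,y,z])
def ori(phi,s):
    d=RB@np.array([0,-np.cos(phi),-np.sin(phi)]); z=s*RB[:,0]; x=np.cross(d,z)
    return R.from_matrix(np.c_[x,d,z]).as_euler('xyz',degrees=True)
def phi(a): return PH0+(np.pi/2-PH0)*np.clip(a/np.pi,0,1)
def arc(a,rho=.166,half=.0095):
    p=phi(a); off=half*abs(np.cos(p-a))
    y=rho*np.cos(a)+off*np.sin(a); z=.078+rho*np.sin(a)-off*np.cos(a)
    return w(y,z),p
E
python3 - <<'E'
from plan import *
for s in (1,-1):
    print(s)
    for nm,P,p in [('pre',w(.30,.2),PH0),('low',w(.26,.055),PH0)]+[('a%.2f'%a,)+arc(a) for a in np.linspace(-.05,np.pi,9)]:
        q=env.inverse_kinematics(P,ori(p,s)); print(nm,np.round(P,3),None if q is None else np.round(q,0))
E
```

```text
1
pre [0.473 0.265 0.2  ] [  63.   41.  -15.   35. -101.  110.]
low [0.48  0.225 0.055] [ 61.  51. -22.  37. -87. 101.]
a-0.05 [0.497 0.132 0.061] [ 54.  47. -32.  44. -80.  98.]
a0.35 [0.498 0.126 0.126] [ 53.  37. -32.  42. -80. 105.]
a0.75 [0.503 0.095 0.184] [ 49.  27. -32.  41. -77. 114.]
a1.15 [0.512 0.044 0.226] [ 42.  18. -32.  40. -73. 124.]
a1.55 [ 0.523 -0.019  0.244] [ 33.  13. -30.  37. -67. 136.]
a1.94 [ 0.535 -0.085  0.235] [ 22.  12. -28.  32. -60. 150.]
a2.34 [ 0.545 -0.142  0.2  ] [ 11.  15. -24.  23. -54. 165.]
a2.74 [ 0.552 -0.18   0.145] None
a3.14 [ 0.555 -0.194  0.078] [  -4.   26.  -15.   -0.  -48. -166.]
-1
pre [0.473 0.265 0.2  ] [  63.   41.  -15.   35. -101.  -70.]
low [0.48  0.225 0.055] [ 61.  51. -22.  37. -87. -79.]
a-0.05 [0.497 0.132 0.061] [ 54.  47. -32.  44. -80. -82.]
a0.35 [0.498 0.126 0.126] [ 53.  37. -32.  42. -80. -75.]
a0.75 [0.503 0.095 0.184] [ 49.  27. -32.  41. -77. -66.]
a1.15 [0.512 0.044 0.226] [ 42.  18. -32.  40. -73. -56.]
a1.55 [ 0.523 -0.019  0.244] [ 33.  13. -30.  37. -67. -44.]
a1.94 [ 0.535 -0.085  0.235] [ 22.  12. -28.  32. -60. -30.]
a2.34 [ 0.545 -0.142  0.2  ] [ 11.  15. -24.  23. -54. -15.]
a2.74 [ 0.552 -0.18   0.145] [  3.  20. -20.  12. -50.  -0.]
a3.14 [ 0.555 -0.194  0.078] [ -4.  26. -15.   0. -48.  14.]
```

```bash
sed -i 's/PH0=.3/PH0=.45/' plan.py; python3 - <<'E'
from plan import *
p=env.grab_frame('top')
for t in ['tape_measure','cup_hinge','door_knob','bar_pull']:
    print(t,[(np.round(q['xyz'],3).tolist(),round(q['score'],2)) for q in env.search_frame(p,t)[:2]])
prev=None
for nm,P,ph in [('pre',w(.30,.2),PH0),('low',w(.26,.055),PH0)]+[('a%.2f'%a,)+arc(a) for a in np.linspace(-.05,np.pi,9)]:
    q=env.inverse_kinematics(P,ori(ph,-1)); print(nm,np.round(P,3),None if q is None else np.round(q,0))
s=RB@np.array([0,np.cos(PH0),np.sin(PH0)])
for L in (.1,.2,.3): print(L,w(.26,.055)+L*s)
E
```

```text
tape_measure [([0.383, 0.482, 0.06], 0.7), ([0.562, 0.134, 0.078], 0.45)]
cup_hinge [([0.633, 0.223, 0.011], 0.58)]
door_knob []
bar_pull [([0.596, 0.42, 0.013], 0.46)]
pre [0.473 0.265 0.2  ] [ 63.  37. -15.  33. -96. -68.]
low [0.48  0.225 0.055] [ 60.  46. -23.  36. -81. -77.]
a-0.05 [0.497 0.132 0.061] [ 53.  43. -33.  43. -74. -79.]
a0.35 [0.498 0.126 0.126] [ 52.  33. -32.  40. -75. -71.]
a0.75 [0.503 0.095 0.184] [ 48.  24. -32.  38. -74. -62.]
a1.15 [0.512 0.045 0.226] [ 41.  17. -30.  36. -71. -52.]
a1.55 [ 0.523 -0.019  0.244] [ 31.  12. -29.  33. -66. -40.]
a1.94 [ 0.535 -0.084  0.235] [ 20.  12. -26.  28. -60. -26.]
a2.34 [ 0.545 -0.142  0.2  ] [ 10.  15. -23.  20. -54. -12.]
a2.74 [ 0.552 -0.18   0.145] [  2.  20. -19.  11. -50.   1.]
a3.14 [ 0.555 -0.194  0.078] [ -4.  26. -15.   0. -48.  14.]
0.1 [0.46409668 0.31388545 0.09849655]
0.2 [0.44828617 0.40253125 0.14199311]
0.3 [0.43247567 0.49117705 0.18548966]
```

```bash
python3 - <<'E'
from plan import *
env.gripper_to(0.0,10)
o=ori(PH0,-1)
env.goto(w(.30,.22),o)
print(env.move_straight(w(.225,.055),force_limit=8))
print(env.move_straight(w(.170,.055),rate=.08,force_limit=5))
s=env.read_state(); print(s['clock'],s['position'],w(.17,.055),s['opening'],s['force'])
for n in('top','side'):
    p=shot(n,n+'2.png')
    k=proj(p,w(.16,.08))[0].astype(int); a=p['image'][max(0,k[1]-60):k[1]+60,max(0,k[0]-80):k[0]+80]
    cv2.imwrite('pics/%s2c.png'%n,cv2.resize(a,None,fx=4.9,fy=4.9,interpolation=cv2.INTER_CUBIC))
E
```

```text
False
False
6.2917 [0.49600157 0.13687849 0.05501721] [0.49570983 0.13663786 0.055     ] 0.0027199995900863256 [ 0.26681877  0.42342039 -0.04073321]
```

View pics/top2c.png

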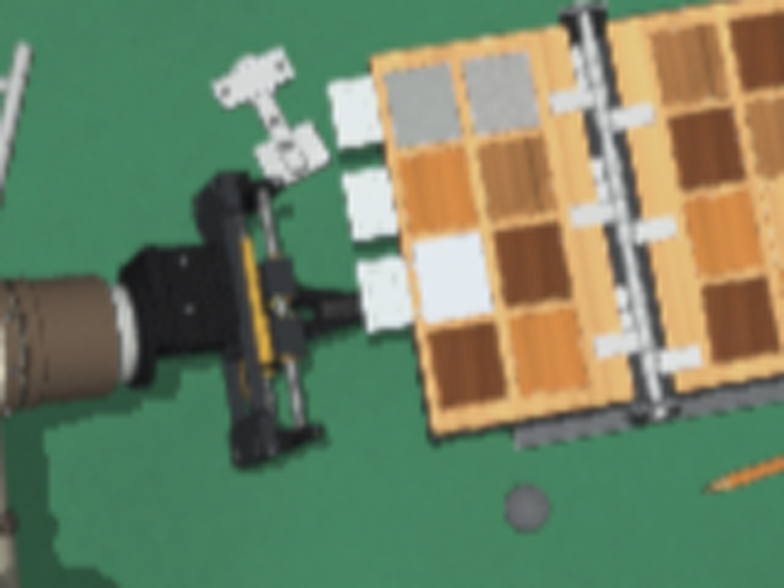

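View pics/side2c.png

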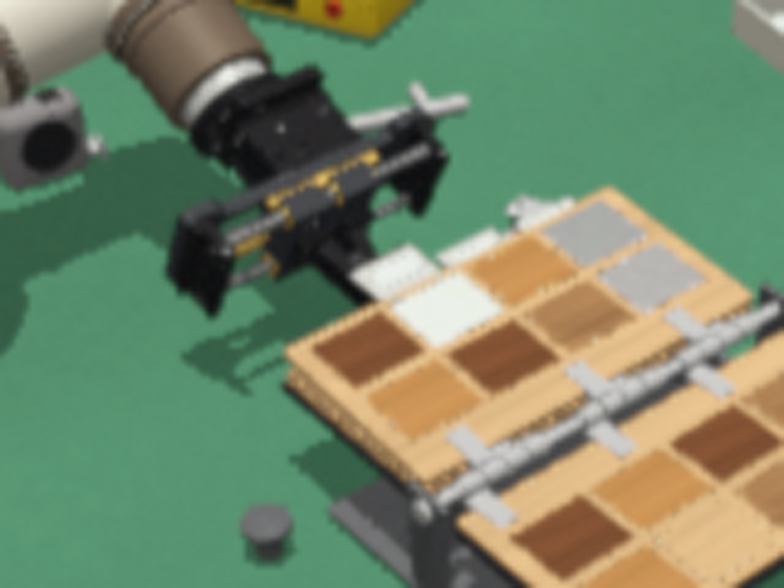

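The tip sits under the nearest tab (top crop about 360,305), clear of the second tab. I'll push up the first part of the arc and look again.

```bash
cat >> plan.py <<'E'
def run(a0,a1,n,rate=.09,fl=12):
    for a in np.linspace(a0,a1,n):
        P,p=arc(a); st=env.move_straight(P,ori(p,-1),rate=rate,force_limit=fl)
        f=env.read_state()['force']; print('%.2f'%a,st,np.round(f,1).tolist())
        if st: break
def views(tag,y=.1,z=.12):
    print(env.read_state()['clock'])
    for n in('top','side'):
        p=shot(n,n+tag+'.png')
        k=proj(p,w(y,z))[0].astype(int); a=p['image'][max(0,k[1]-75):k[1]+75,max(0,k[0]-100):k[0]+100]
        cv2.imwrite('pics/%s%sc.png'%(n,tag),cv2.resize(a,None,fx=3.9,fy=3.9,interpolation=cv2.INTER_CUBIC))
E
python3 - <<'E'
from plan import *
run(-.05,.9,8)
views('3')
E
```

```text
-0.05 False [0.1, -0.3, 0.5]
0.09 False [0.9, -0.3, 0.6]
0.22 False [-0.4, 0.1, 0.0]
0.36 False [-0.6, 0.1, -0.3]
0.49 False [-0.1, -1.1, -0.3]
0.63 False [-0.6, 0.8, 0.2]
0.76 False [0.4, 0.3, -0.4]
0.90 False [0.5, 0.0, 0.1]
9.4333
```

View pics/side3c.png

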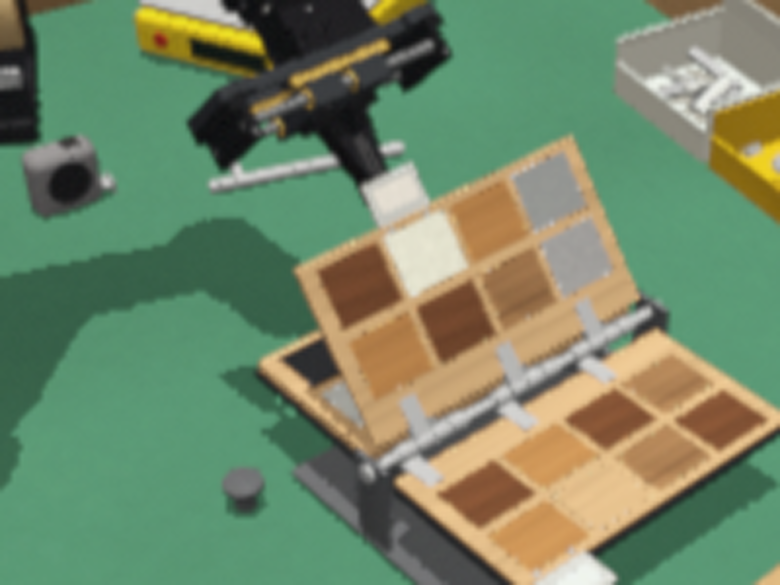

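View pics/top3c.png

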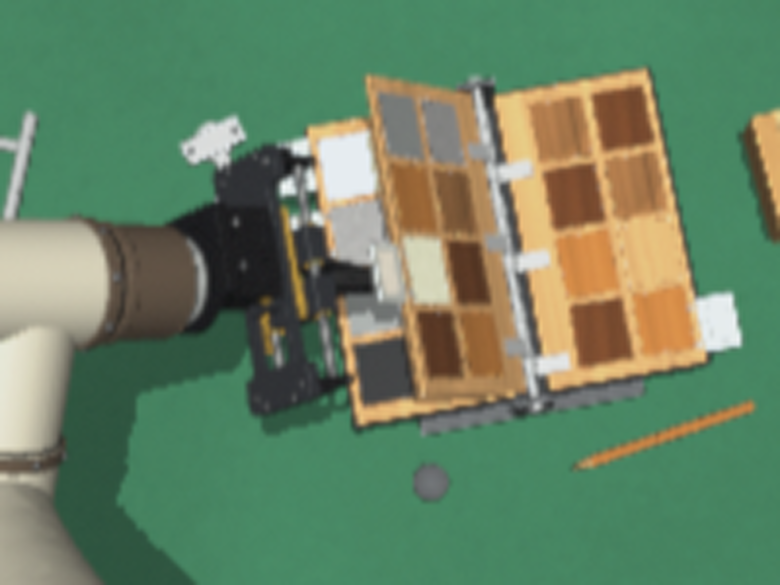

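The top leaf alone is up at about 55° (side crop tab at 400,195), with the tip behind its tab; the next leaf and its tabs lie flat. I'll carry on over the spine.

```bash
python3 - <<'E'
from plan import *
run(1.0,2.9,16)
views('4',0,.1)
E
```

```text
1.00 False [-0.1, -0.4, -0.4]
1.13 False [0.3, -0.4, -0.1]
1.25 False [0.5, 0.2, -0.5]
1.38 False [-0.1, 0.6, -0.3]
1.51 False [-0.5, 0.9, 0.4]
1.63 False [0.7, -0.7, -0.2]
1.76 False [0.5, 0.9, 1.0]
1.89 False [0.5, -0.2, -0.8]
2.01 False [-0.2, -0.2, 0.5]
2.14 False [0.2, -0.8, 0.3]
2.27 False [1.3, -0.2, -0.5]
2.39 False [-0.1, -0.4, 0.0]
2.52 False [0.4, 0.3, 0.4]
2.65 False [-0.3, -0.2, 0.9]
2.77 False [-0.1, 1.1, 0.3]
2.90 False [0.0, 1.3, -0.1]
15.7167
```

View pics/side4c.png

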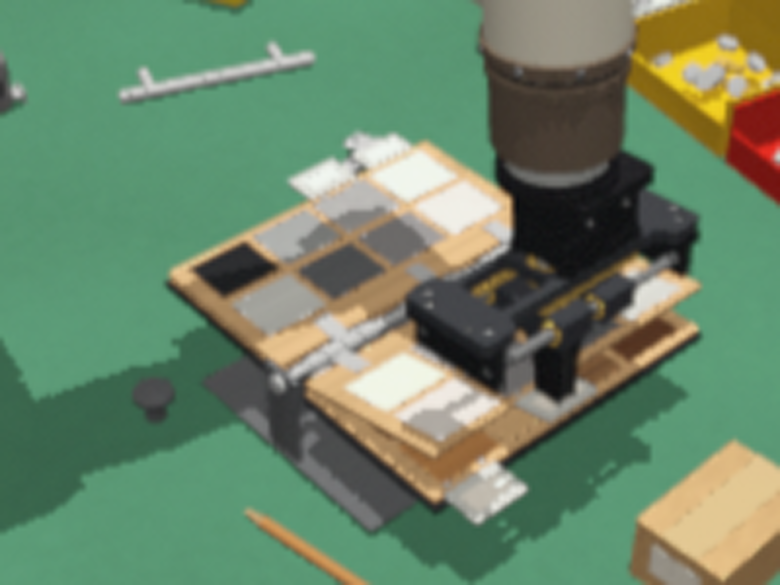

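View pics/top4c.png

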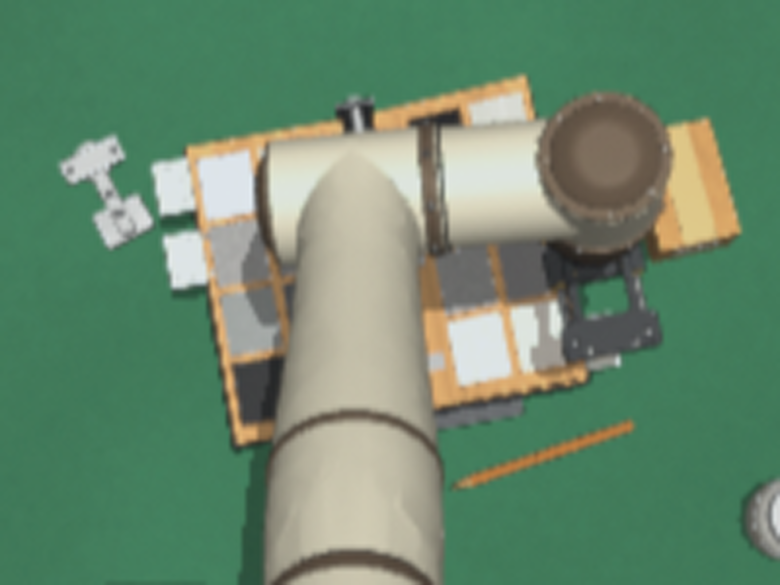

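The leaf follows the fingertip and is about 14° from flat. Now I'll press it down with a force limit.

```bash
python3 - <<'E'
from plan import *
run(3.0,3.14,3,rate=.05,fl=14)
P=env.read_state()['position']; print(P)
print(env.move_straight(w(-.166,.068),ori(np.pi/2,-1),rate=.02,force_limit=10))
s=env.read_state();print(s['position'],s['force'])
env.dwell(.4); s=env.read_state();print(s['position'],s['force'])
env.move_straight(w(-.166,.14),rate=.15)
env.move_straight(w(-.166,.32),rate=.25)
q=env.read_state()['joint_positions'].copy(); q[0]+=0
env.goto(w(.30,.35),ori(np.pi/2,-1))
views('5',0,.08)
E
```

```text
3.00 False [0.4, 0.5, 0.1]
3.07 False [0.1, 0.2, 0.4]
3.14 False [0.3, -1.0, 0.2]
[ 0.55490358 -0.19423043  0.07798347]
True
[ 0.55489545 -0.19425235  0.07791665] [-0.88239525  1.130594    5.08400358]
[ 0.55490609 -0.1942033   0.07787564] [-0.39234232  0.52163186  6.18008146]
20.8833
```

View pics/side5c.png

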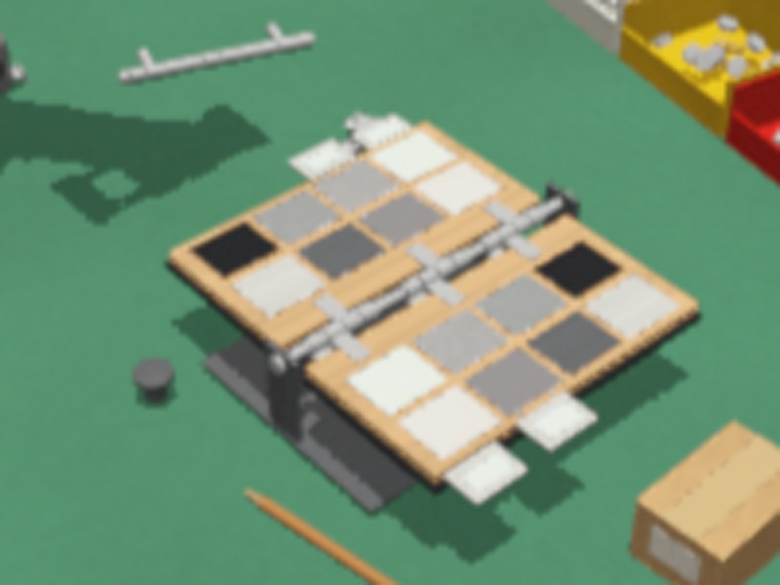

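View pics/top5c.png

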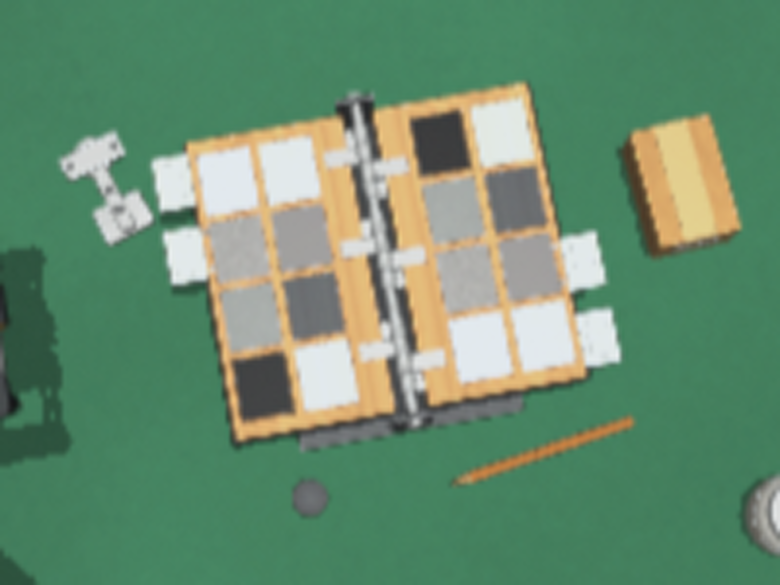

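Both views show the leaf lying flat on the right, with its tab at top crop (582,260) and two tabs left on the left. I'll press a second time to check the contact height and seat it firmly.

```bash
python3 - <<'E'
from plan import *
o=ori(np.pi/2,-1)
env.goto(w(-.164,.32),o)
env.move_straight(w(-.164,.10),rate=.2)
env.move_straight(w(-.164,.083),rate=.05)
print(env.move_straight(w(-.164,.0785),rate=.02,force_limit=4), env.read_state()['position'][2],env.read_state()['force'])
print(env.move_straight(w(-.164,.072),rate=.02,force_limit=14), env.read_state()['position'][2],env.read_state()['force'])
env.dwell(.3); s=env.read_state(); print(s['position'][2],s['force'])
env.move_straight(w(-.164,.12),rate=.08)
env.move_straight(w(-.164,.32),rate=.25)
env.goto(w(.30,.35),o)
views('6',0,.08)
E
```

```text
False 0.07841186480665763 [0.07210776 0.04824879 0.28360941]
True 0.07789510315404068 [-0.7301944   0.74769309  5.22831543]
0.0778926881428666 [-1.17215581  1.30328017  6.17140293]
28.6833
```

View pics/side6c.png

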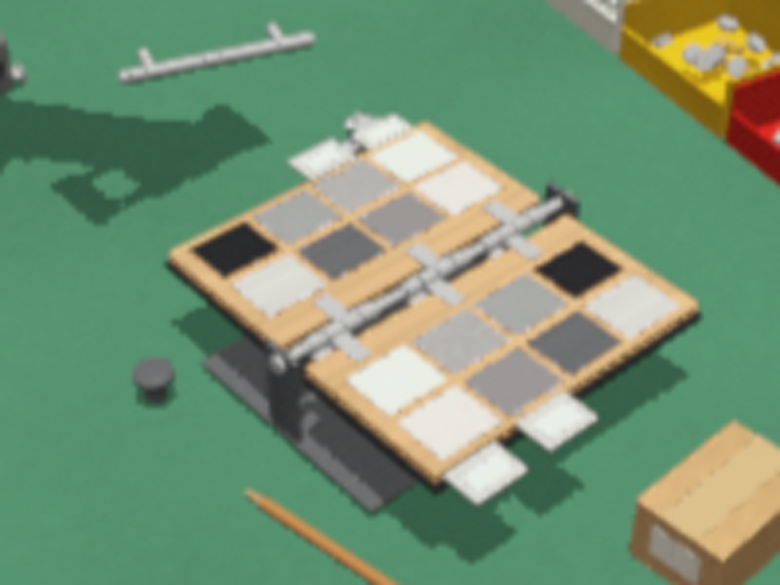

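View pics/top6.png

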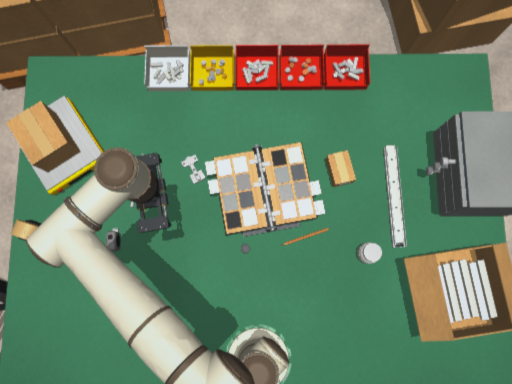

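The pictures match before and after the second press. Contact came only below 78.4 mm and held at 77.9 mm, so the leaf is flat. The other things are where they were, so I'm handing in.

```bash
python3 -c "
from workcell import env
env.close_job(); print(env.read_state()['clock'])"
```

```text
the job is handed in; nothing more can be done
the job is handed in; nothing more can be done
```

The top left leaf is turned and lies flat on the right-hand pile, and the job is handed in. I pushed it up by its tab from below with shut fingertips, swept it slowly over the spine, and pressed it down twice.

- **Flatness:** in the second press there was no contact down to 78.4 mm. It held at 77.9 mm under about 6 N, against the 78 mm expected for a flat leaf.
- **Other things:** the last pictures show the next leaf and its tabs still flat on the left, with two tabs left there. The rest of the counter looks unmoved, and the arm is clear of the book.
- **Force:** the force stops were set at 10 and 14 N, but the readings just afterwards were only about 5 to 6 N.
- **Time:** the clock stood at 28.7 s of the 45 s allowed just before I handed in.
- **Not found:** in two of three tries the network did not find the door knob. I checked its place by eye in the pictures instead.

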